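# Candied clementine on tongs over the jar

### The arm

A 7-joint arm with a two-finger parallel gripper is mounted at the origin on the work surface. World frame = base frame: x ahead of the robot, y to its left, z up, the work surface at z = 0. Lengths are in m, angles in rad, forces in N, time in s.
With the tool pointing down it reaches from about 0.4 to 0.85 m from the base axis. Payload 4.5 kg.
Tool frame: the origin (TCP) lies midway between the tips of the shut fingers; the grasp point (between the pads) lies 19 mm behind it; z points along the fingers, y is the direction in which the jaws open and shut (so a half turn about z gives the same grasp; the last joint's range is limited). The gripper opens to 88 mm and grips with 3 to 60 N. Pads are 18 mm wide; open, the fingers measure 123 mm over their backs; the gripper's body (75 mm by 187 mm) begins 45 mm behind the grasp point.
Start: joints at [-1.1, 0.689, -0.195, 1.565, 0.157, 0.902, -0.215], TCP at [0.264, 0.566, 0.239] pointing down, gripper open.
Joint ranges: [-3.01, 3.01], [-0.46, 2.08], [-1.47, 1.51], [0.13, 2.56], [-1, 4.14], [0.04, 2.09], [-2.66, 2.66]. Speed limits (rad/s): [2.57, 2.57, 3.14, 3.14, 3.14, 3.14, 3.14].

### API

Orientations are given as a unit quaternion [x, y, z, w].
In Python, from plant import get_state, snapshot, finish_job, regions_of gives the robot as it stands.
- The arm moves only by the tool send_rows, never from a script. Its argument "series" is a list of rows, each an object of numbers: "grip": the opening, from 0 (shut) to 1 (fully open); "dx", "dy", "dz": the shift along the tool's x, y, z in mm; "turn": the turn about the tool's z in rad. A call has 1 to 20 rows; each row shifts and turns the commanded pose from where the row before left it, along the tool's axes as they then stand; what a row does not reach is not made up. A row lasts 1/10 s, in which the tool goes at most 50 mm and 8.59 degrees, less where a joint would pass 70% of its speed; a pose out of reach is approached as far as the arm can. A call is refused whole if a number of a shift passes 50 or a number of a turn 0.15, either way. A call with a gripper value outside its range is refused whole. The fingers move at their own pace and stop on an object; "force" is the grip in N (left out, the last holds). Time passes only in rows, so rows that do not move let the fingers close. It gives the time, the measured TCP pose, the force and the opening at its end, in the units of the state.
- get_state(): the state, without advancing time (a new reading comes with each control period).
- snapshot(name): name is "side" or "top" or "wrist"; returns a dict with "img" (480x640x3 uint8, red, green, blue), "depth" (480x640 float32, m along the optical axis (not along the pixel's ray), 0 where there is no reading), "fov_y" (degrees; the focal length in pixels is half the picture's height over the tangent of half this angle, whatever the lens; pixels are square), "cx", "cy" (the principal point, pixels), "R" (3x3) and "t" (3): a world point X has camera coordinates R X + t. Camera axes: x right, y down, z forward; pixel columns grow to the right and rows downward; lengths in m; the calibration is good to about 2 mm. The wrist camera is an equidistant fisheye: a pixel r from the principal point sees the ray r / f radians off the axis. A picture is of the moment at which its call begins.
- finish_job(): hands the job in, once; it reports no verdict.
Trained networks look in a picture, given as the dict that the camera call returned (one of the last four; its "shot" number tells which), for a name from the list of things; names that differ only in an ending like _2 or _b are one class to them, and where a whole thing is asked for, a point or a joint stands for the part that bears it (a point fixed in the world has none). Each returns a list of dicts, best first, with "score" (0 to 1); they miss things now and then, are a little off and sometimes report something else, mostly with a low value. They report only what shows in the picture. A call takes as long as a camera call. They do not tell look-alikes from the thing itself.
- regions_of(picture, target): "pixels" (480x640 bool, what is visible of it) and "extent" ([left, top, right, bottom] in pixels, round what is visible of it).
The state is a dict: "clock": time; "q": joint angles; "qd": joint speeds; "joint_torque": joint torques, N m; "tool_pos": TCP position; "eef_rot": TCP orientation; "contact_force": force on the tool from outside, world axes, zero at the start; "moment": the same for the moment, N m; "opening": opening from 0.0 (shut) to 1.0 (fully open).
Only numpy, scipy, OpenCV 4.12 (cv2) and the standard library are available. Lean on these libraries where they do the work, as an engineer would, in place of code of your own. Each camera call takes 0.05 s, during which the arm holds its last target.

### The job

Take the kitchen tongs from their rest, and with them pick the whole candied clementine (the ball-shaped fruit) off the wire rack without touching it with the robot itself. Carry it to the one open jar and hold it just above the middle of the jar's mouth, clear of the glass, ready to go in: finish still holding it there in the tongs, with the jar standing in its place and the other fruit, jars, lid and funnel left as they are.

Things in the scene. Friction and masses are not known exactly. Their poses are not given: they have to be found in the camera images.
- tongs_grip (a point): Where to take the tongs: midway between the two black handle grips, half-way up, 115 mm from the pivot. x runs from pivot to tips, y across to the left arm, z up. The tongs lie on their side, so the arms (20 mm high) close horizontally. The hollow for the finger in each grip is 48 mm long, between ends 4 mm proud. Width over the grips: 65 mm sprung open (as at the start), 49 mm with the tips on the clementine, 30 mm shut.
- tongs_tips (a point): Midway between the tongs' dished tips, 109 mm farther along x than the grip point, same axes. The tips are 24 mm high, 30 mm long, about 8 mm thick and reach 21 mm beyond this point; they stand 68 mm apart sprung open, and 60 mm apart when the arms are pressed in to 60 mm at the grip point, enough to hold the tongs for carrying.
- tongs: Sprung steel kitchen tongs, 276 mm long, 120 g; origin on the pivot at the closed end, at the underside (10 mm below the grip point), axes as there; a hanging ring reaches 31 mm behind. Each arm turns 0.15 rad about the pivot against its spring: pressing in at the grip point takes about 6 N on each arm to start, 9 N at the clementine, 12 N fully shut.
- tongs_rest: Fixed steel rest for the tongs, plate 270 x 115 mm, 3 mm thick, its origin under the middle, x along the tongs; two cross bars, 16 mm high on top, at x = -85 and +70 mm carry the tongs, so that there is room beside and under the handle grips.
- clementine_center (a point): Centre of the whole candied clementine, a ball 46 mm across, about 60 g (it varies), resting in a mesh of the wire rack. It is the only ball on the rack.
- clementine: The same fruit; origin at its centre.
- rack: Fixed wire drying rack, 234 x 234 mm, meshes of 26 mm; origin on the table under its middle; the wires' tops are 22 mm above the table. The three whole fruits (clementine, fig, lemon) lie in a row 26 mm to the near side of its middle, 78 mm apart along its y, in any order.
- open_jar_mouth (a point): Centre of the mouth of the one open glass jar, in the plane of its rim, 112 mm above the table. The mouth is 67 mm wide inside, 74 mm outside.
- open_jar: The open jar, 84 mm across, 112 mm high, 320 g, loose on the table; origin under its middle.
- fig_center (a point): Half-way up the candied fig (pear-shaped, 42 mm across, 52 mm high) standing on the rack. Leave it alone.
- lemon_center (a point): Middle of the small candied lemon (long, with pointed ends, 70 x 42 mm) lying on the rack. Leave it alone.
- slice_a: Candied orange slice lying flat on the rack, 62 mm across, 7 mm thick; origin under its middle. Leave it alone.
- slice_b: Another such slice. Leave it alone.
- jar_a: Filled jar with a yellow lid, 84 mm across, 117 mm high; origin under its middle. Leave it alone.
- jar_b: Another such jar with a darker filling. Leave it alone.
- jar_lid: Loose yellow jar lid lying on the table, 81 mm across, 16 mm high; origin under its middle. Leave it alone.
- funnel: Steel jar funnel standing mouth down on the table, 104 mm across, 55 mm high; origin under its middle. Leave it alone.
Not all that is in view belongs to the job. Of the things shaped like the open_jar, the clear glass one is meant. What is shaped like the clementine but blue is not meant.

How it is judged:
On the way, in this order (a step that is already met when the one before it is completed fails the run):
1. the tongs are lifted off their rest by the gripper, the clementine still on the rack (z of tongs_grip in the frame of tongs_rest above 0.05 m and contact force between the fingers and tongs above 2 N and distance of clementine_center from where it was at the start of the episode below 0.02 m), for 0.2 s.
2. the tongs hold the clementine lifted clear of the rack (contact force between tongs and clementine above 1 N and contact force between the fingers and tongs above 2 N and z of clementine_center in the frame of rack above 0.065 m and contact force between clementine and rack below 0.1 N), for 0.2 s.
At the end, for the whole second after the job is handed in: Tongs in the gripper (over 2 N) squeeze the clementine (over 1 N), nothing else touching it; its centre 23 to 100 mm above the open jar's rim, within 25 mm of the mouth's axis, slower than 0.03 m/s; jar untouched by tongs, upright, within 30 mm of its place (contact force between tongs and clementine above 1 N and contact force between the fingers and tongs above 2 N and horizontal distance between clementine_center and open_jar_mouth below 0.025 m and z of clementine_center in the frame of open_jar_mouth between 0.023 and 0.1 m and contact force between clementine and open_jar below 0.1 N and contact force between tongs and open_jar below 0.2 N and contact force between clementine and the arm below 0.1 N and contact force between clementine and the fingers below 0.1 N and linear speed of clementine below 0.03 m/s and angle between open_jar's own z axis and vertical below 0.1 rad and distance of open_jar from where it was at the start of the episode below 0.03 m); the arm keeps its last pose, push and grip.
It fails at once if the robot itself touches the clementine (contact force between clementine and the fingers above 0.5 N or contact force between clementine and the arm above 0.5 N).
It fails at once if the fig or the lemon is shifted by more than 30 mm (distance of any of fig_center, lemon_center from where it was at the start of the episode above 0.03 m).
It fails at once if a slice, a filled jar, the lid or the funnel is shifted by more than 30 mm or tipped (distance of any of jar_a, jar_b, jar_lid, funnel, slice_a, slice_b from where it was at the start of the episode above 0.03 m or angle between any of jar_a, jar_b, jar_lid, funnel, slice_a, slice_b's own z axis and vertical above 0.3 rad).
It fails at once if the open jar is shifted by more than 30 mm or tipped (distance of open_jar from where it was at the start of the episode above 0.03 m or angle between open_jar's own z axis and vertical above 0.3 rad).
It also fails if it takes over 45 s, if anything falls off the work surface, if the arm or the gripper's body presses on something with over 40 N, if the wrist force passes 120 N, or if a joint passes its speed limit or range.

## Working session

There is one attempt and no reset: what is moved stays moved. The work goes in short steps, Python scripts to look and compute and a tool call to move; the robot and the scene stay as the last step left them, time stands still between calls to the robot, and variables do not carry over. Pictures are saved under pics/ and viewed, and the job is handed in when it is done.

Besides the shell and the picture viewer there is one more tool, called after ">>>" as name(argument=value, ...) on one line, values as JSON. send_rows: Moves the arm, as the interface text tells. Its arguments: {"type":"object","properties":{"series":{"type":"array","items":{"type":"object","properties":{"grip":{"type":"number"},"dx":{"type":"number"},"dy":{"type":"number"},"dz":{"type":"number"},"turn":{"type":"number"}}}},"force":{"type":"number"}},"required":["series"]}

```bash
mkdir -p pics; ls; python3 - <<'E'
from plant import *
import cv2,pickle
print(get_state())
for n in ("top","side","wrist"):
    s=snapshot(n); pickle.dump(s,open(f"pics/{n}0.pkl","wb"))
    cv2.imwrite(f"pics/{n}0.png",s["img"][:,:,::-1]); print(n,s["fov_y"],s["cx"],s["cy"],s["R"],s["t"],s["shot"])
E
```

```text
pics
{'clock': 0.0, 'q': array([-1.1002056 ,  0.68998159, -0.19451752,  1.56634773,  0.15730189,
        0.90251431, -0.21508031]), 'qd': array([ 0.00070968,  0.00029285, -0.00122815, -0.00086278,  0.00089989,
        0.00113005, -0.00055933]), 'joint_torque': array([ 3.67254179e-04, -5.27579927e+01, -1.26674037e+00, -1.53432155e+01,
       -5.25677903e-02,  6.60976366e-03,  1.74684319e-04]), 'tool_pos': array([0.26416983, 0.56571908, 0.23791064]), 'eef_rot': array([ 2.16610350e-01,  9.76257698e-01, -9.19593953e-04, -1.33939006e-04]), 'contact_force': array([-0.16627942,  0.11557782, -0.54239582]), 'moment': array([-0.01066866,  0.00088377, -0.00970552]), 'opening': 1.002913270983067}
top 52.16591858645753 313.5500436877247 234.08398357768402 [[-3.03850089e-04 -9.99873835e-01  1.58814965e-02]
 [-9.94709669e-01 -1.32923444e-03 -1.02717610e-01]
 [ 1.02725760e-01 -1.58286889e-02 -9.94583768e-01]] [0.00938056 0.52712682 1.13744132] 1
side 43.53961688798644 325.25947274635615 245.35250570169194 [[ 0.99601008 -0.08683509  0.02058114]
 [-0.04397092 -0.67821359 -0.73354815]
 [ 0.07765613  0.72971638 -0.67932579]] [-0.54795278  0.11686049  1.33354393] 2
wrist 65.70646984690485 316.34840126582026 240.8648428354221 [[ 0.42218444  0.90650864 -0.00154631]
 [ 0.86482779 -0.40226012  0.3004325 ]
 [ 0.27172264 -0.12817522 -0.95380183]] [-0.62558408 -0.04179722  0.38997237] 3
```

View pics/top0.png

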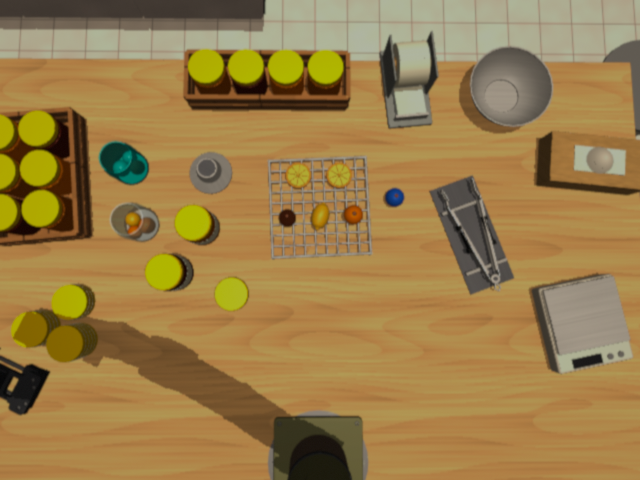

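View pics/side0.png

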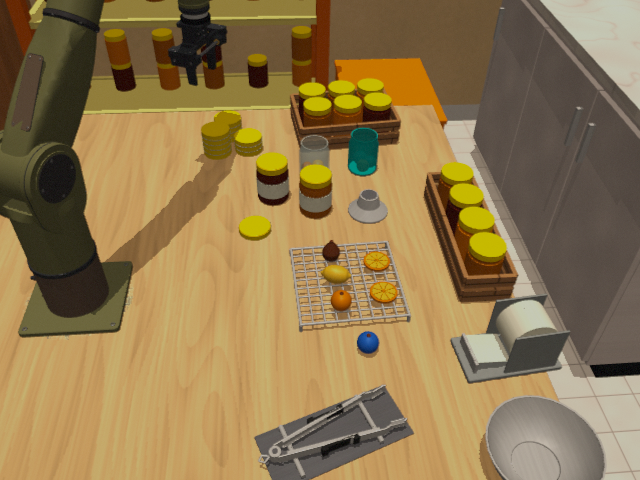

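View pics/wrist0.png

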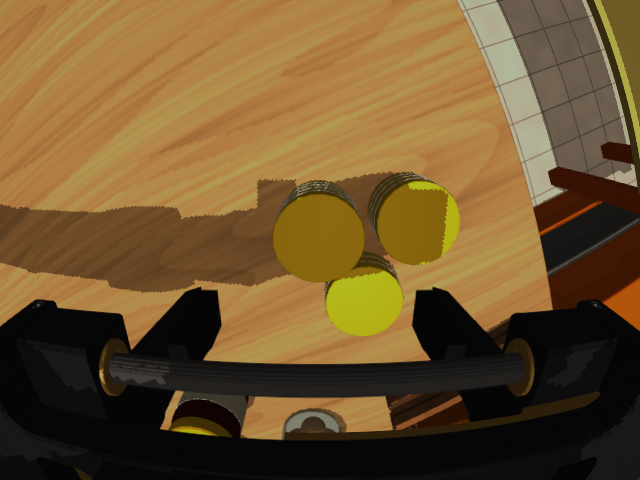

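The top view shows the orange clementine at about (353,215), with the lemon to its left at (320,216) and the fig at (287,217). The tongs lie right with the pivot at (495,280) and tips toward (455,190). The clear jar is at (134,220), with the teal look-alike and a blue ball also in view.

```bash
cat > h.py <<'E'
import numpy as np,cv2,pickle
from plant import *
def f_of(s): return 240/np.tan(np.radians(s["fov_y"])/2)
def pts(s,mask):
    v,u=np.nonzero(mask&(s["depth"]>0)); z=s["depth"][v,u].astype(float); f=f_of(s)
    c=np.stack([(u-s["cx"])/f*z,(v-s["cy"])/f*z,z],1)
    return (c-s["t"])@s["R"],u,v
def proj(s,X):
    c=s["R"]@np.asarray(X)+s["t"]; f=f_of(s); return c[:2]/c[2]*f+[s["cx"],s["cy"]]
def ray(s,u,v,z):
    f=f_of(s); d=s["R"].T@np.array([(u-s["cx"])/f,(v-s["cy"])/f,1]); o=-s["R"].T@s["t"]
    return o+d*(z-o[2])/d[2]
E
python3 - <<'E'
from h import *
for n in ("top","side"):
    s=snapshot(n); pickle.dump(s,open(f"pics/{n}1.pkl","wb"))
    for t in ("tongs","tongs_rest","clementine","rack","open_jar","fig_center","lemon_center","jar_a","jar_lid","funnel"):
        for r in regions_of(s,t)[:3]:
            P,u,v=pts(s,r["pixels"])
            if len(P)==0: continue
            print(n,t,round(r["score"],2),np.round(r["extent"]),len(P),"med",np.round(np.median(P,0),3),"lo",np.round(np.percentile(P,2,0),3),"hi",np.round(np.percentile(P,98,0),3))
            np.save(f"pics/{n}_{t}.npy",r["pixels"]) if r is not None and not False else 0
E
```

```text
top tongs 0.57 [440. 177. 500. 285.] 1140 med [ 0.517 -0.391  0.033] lo [ 0.416 -0.423  0.01 ] hi [ 0.643 -0.303  0.039]
top tongs_rest 0.71 [431. 177. 514. 293.] 3780 med [ 0.531 -0.368  0.003] lo [ 0.402 -0.459 -0.002] hi [ 0.656 -0.292  0.016]
top clementine 0.68 [347. 208. 361. 226.] 300 med [ 0.569 -0.081  0.057] lo [ 0.551 -0.103  0.039] hi [ 0.591 -0.062  0.065]
top clementine 0.59 [385. 187. 402. 206.] 279 med [ 0.614 -0.181  0.038] lo [ 0.595 -0.201  0.019] hi [ 0.637 -0.163  0.047]
top rack 0.56 [266. 156. 374. 260.] 2475 med [0.602 0.001 0.021] lo [ 0.474 -0.125 -0.003] hi [0.714 0.117 0.026]
top rack 0.15 [175. 204. 223. 248.] 1432 med [0.539 0.268 0.115] lo [0.503 0.236 0.008] hi [0.58  0.314 0.12 ]
top open_jar 0.89 [110. 204. 160. 241.] 1563 med [0.551 0.426 0.057] lo [0.511 0.382 0.   ] hi [0.588 0.462 0.113]
top open_jar 0.79 [ 99. 139. 149. 186.] 1547 med [0.69  0.453 0.063] lo [0.649 0.412 0.01 ] hi [0.728 0.492 0.113]
top open_jar 0.63 [191. 153. 234. 194.] 1361 med [0.672 0.255 0.02 ] lo [0.633 0.215 0.004] hi [0.725 0.305 0.058]
top fig_center 0.62 [279. 206. 29
[... 2225 characters left out ...]
lemon_center 0.3 [323. 241. 342. 262.] 303 med [0.567 0.062 0.047] lo [0.55 0.05 0.  ] hi [0.592 0.124 0.072]
side jar_a 0.91 [298. 166. 330. 220.] 1636 med [0.546 0.247 0.083] lo [0.507 0.233 0.005] hi [0.586 0.311 0.12 ]
side jar_a 0.7 [257. 151. 294. 204.] 1635 med [0.44  0.308 0.079] lo [ 0.398  0.294 -0.001] hi [0.48  0.426 0.119]
side jar_a 0.65 [258. 385. 408. 465.] 2592 med [ 0.518 -0.394  0.031] lo [ 0.413 -0.428  0.002] hi [ 0.654 -0.303  0.039]
side jar_lid 0.63 [257. 384. 410. 465.] 2566 med [ 0.518 -0.394  0.031] lo [ 0.41  -0.428  0.003] hi [ 0.653 -0.302  0.039]
side jar_lid 0.58 [240. 217. 274. 239.] 680 med [0.391 0.194 0.015] lo [ 0.354  0.164 -0.002] hi [0.428 0.239 0.02 ]
```

```bash
python3 - <<'E'
from h import *
from scipy.optimize import least_squares
S={n:pickle.load(open(f"pics/{n}1.pkl","rb")) for n in("top","side")}
# sphere
def cloud(n,box):
    P,u,v=pts(S[n],np.ones((480,640),bool)); lo,hi=np.array(box)
    return P[((P>lo)&(P<hi)).all(1)]
for n in S:
    P=cloud(n,[[.53,-.125,.035],[.61,-.05,.08]])
    r=least_squares(lambda c:np.linalg.norm(P-c,axis=1)-.023,[.57,-.085,.045],loss="soft_l1",f_scale=.002)
    print(n,"clem",r.x.round(4),len(P),np.abs(r.fun).mean())
# jar rim
for n in S:
    P=cloud(n,[[.48,.35,.104],[.62,.5,.12]])
    r=least_squares(lambda c:np.linalg.norm(P[:,:2]-c,axis=1)-.0352,[.551,.424],loss="soft_l1",f_scale=.003)
    print(n,"jar",r.x.round(4),len(P),np.abs(r.fun).mean(),P[:,2].mean())
# rest: plate rectangle
for n in S:
    P=cloud(n,[[.37,-.5,-.01],[.70,-.25,.06]])
    T=P[P[:,2]>.027]
    print(n,len(T),T.min(0),T.max(0),np.percentile(T[:,2],[5,50,95]))
    np.save(f"pics/T_{n}.npy",T)
    im=np.zeros((660,500,3),np.uint8)
    for X in P:
        c=(int((-.25-X[1])*2000),int((.70-X[0])*2000)); 
        if X[2]>.003: cv2.circle(im,c,2,(0,255,0) if X[2]>.027 else (90,90,90) if X[2]>.012 else(40,40,80),-1)
    cv2.imwrite(f"pics/tong_{n}.png",cv2.resize(im,(450,594)))
E
cd pics; python3 -c "
import cv2,numpy as np
cv2.imwrite('tong.png',cv2.resize(np.hstack([cv2.imread('tong_top.png'),cv2.imread('tong_side.png')]),(800,528)))"
```

```text
top clem [ 0.5719 -0.083   0.0407] 294 0.0011316659979879063
side clem [ 0.5757 -0.0835  0.0412] 342 0.0013835890360638598
top jar [0.5509 0.4223] 220 0.001079492829563537 0.10997149476945542
side jar [0.5552 0.4208] 183 0.001990648270557159 0.10920363352773652
top 836 [ 0.39262281 -0.4310459   0.02700013] [ 0.66066204 -0.29452051  0.04231973] [0.02876685 0.03462935 0.0389229 ]
side 1548 [ 0.39618434 -0.43533124  0.02700457] [ 0.66445811 -0.29709638  0.04201292] [0.02830044 0.03506741 0.0384972 ]
```

View pics/tong.png

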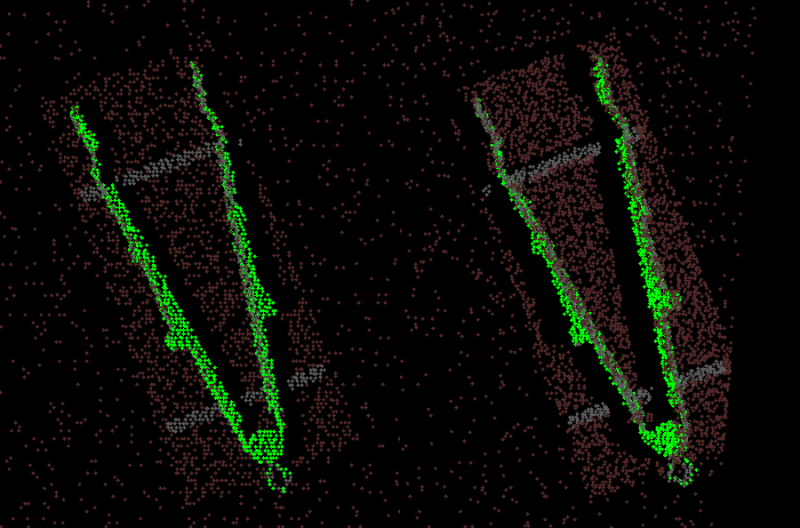

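```bash
python3 - <<'E'
from h import *
from scipy.optimize import least_squares
for n in("top","side"):
    T=np.load(f"pics/T_{n}.npy")[:,:2]; T0=T
    yaw=0.33;p=np.array([.416,-.412])
    for it in range(6):
        c,s=np.cos(yaw),np.sin(yaw); L=(T-p)@np.array([[c,-s],[s,c]])
        # arm points s in 40..240
        a=np.arange(.03,.24,.01); mid=[];ss=[];w=[]
        for x in a:
            q=L[(abs(L[:,0]-x)<.007)]
            l=q[q[:,1]>0.005,1]; r=q[q[:,1]<-0.005,1]
            if len(l)>3 and len(r)>3: mid.append((np.median(l)+np.median(r))/2);ss.append(x);w.append(np.median(l)-np.median(r))
        k,b=np.polyfit(ss,mid,1); yaw+=k; p=p+b*np.array([-np.sin(yaw),np.cos(yaw)])
        x=L[:,0]; sh=np.percentile(x,99.7)-.245
        p=p+sh*np.array([np.cos(yaw),np.sin(yaw)])
    c,s=np.cos(yaw),np.sin(yaw); L=(T-p)@np.array([[c,-s],[s,c]])
    print(n,"yaw",yaw,"pivot",p,"grip",p+.115*np.array([c,s]),"tips",p+.224*np.array([c,s]),"s range",L[:,0].min(),L[:,0].max())
    print(np.round(w,3)[::2],np.round(np.array(mid)*1e3,1))
    P,u,v=pts(pickle.load(open(f"pics/{n}1.pkl","rb")),np.ones((480,640),bool))
    P=P[(P[:,2]>.011)&(P[:,2]<.022)]; Q=(P[:,:2]-p)@np.array([[c,-s],[s,c]]); 
    for x0 in(.02,.18):
        for lo,hi in((x0-.03,x0+.05),):
            m=(Q[:,0]>lo)&(Q[:,0]<hi)&(abs(Q[:,1])<.06); print(x0,m.sum(),np.percentile(Q[m,0],[5,50,95]).round(3),"slope",np.polyfit(Q[m,1],Q[m,0],1))
E
```

```text
top yaw 0.35408858513781116 pivot [ 0.41623059 -0.41815874] grip [ 0.52409632 -0.37828414] tips [ 0.62633428 -0.34048996] s range -0.025422765000023984 0.24609755456470442
[0.027 0.034 0.04  0.055 0.055 0.059 0.065 0.07  0.077 0.079 0.077] [-0.5 -0.   0.2 -0.2  0.4 -0.4  0.2  0.2  0.  -0.1  0.2  0.2  0.3  0.2
 -0.4  0.1  0.   0.4 -0.2 -0.3 -0.1]
0.02 190 [0.015 0.037 0.064] slope [-0.03687109  0.03874127]
0.18 192 [0.157 0.191 0.221] slope [0.01299274 0.18875183]
side yaw 0.35286421296283776 pivot [ 0.41987371 -0.42068208] grip [ 0.52778818 -0.38093958] tips [ 0.63007233 -0.3432706 ] s range -0.024679514479275626 0.24709663327653855
[0.028 0.034 0.041 0.055 0.056 0.058 0.066 0.07  0.078 0.077 0.076] [ 0.   0.1 -0.1 -0.4 -0.1  0.8 -0.2 -0.  -0.   0.5  0.4 -0.6 -0.8  0.
 -0.1 -0.2  0.3  0.1  0.2  0.3 -0.3]
0.02 345 [0.016 0.037 0.063] slope [0.04664273 0.03824209]
0.18 315 [0.16  0.191 0.221] slope [0.02152437 0.18970658]
```

>>> send_rows(series=[{"dx":-20,"dy":-16,"grip":1},{"dx":-37,"dy":-29},{"dx":-37,"dy":-29},{"dx":-37,"dy":-29},{"dx":-37,"dy":-29},{"dx":-37,"dy":-29},{"dx":-37,"dy":-29},{"dx":-37,"dy":-29},{"dx":-37,"dy":-29},{"dx":-37,"dy":-29},{"dx":-37,"dy":-29},{"dx":-22,"dy":-42},{"dx":-22,"dy":-42},{"dx":-22,"dy":-42},{"dx":-22,"dy":-42},{"dx":-22,"dy":-42},{"dx":-22,"dy":-42},{"dx":-22,"dy":-42},{"dx":-22,"dy":-42},{"dx":-11,"dy":-21}], force=30)

```text
schema error: expected keys grip, dx, dy, dz, turn
```

>>> send_rows(series=[{"turn":0.147},{"turn":0.147},{"turn":0.147},{"turn":0.147},{"turn":0.147},{"turn":0.147},{"turn":0.147},{"turn":0.147},{"turn":0.147},{"turn":0.147},{"turn":0.147},{"turn":0.147},{"turn":0.147},{"turn":0.147},{"turn":0.147},{"turn":0.147},{"dx":0}])

```text
schema error: expected keys grip, dx, dy, dz, turn
```

```bash
cat >> h.py <<'E'
def pose():
    from scipy.spatial.transform import Rotation as Ro
    s=get_state(); R=Ro.from_quat(s["eef_rot"]).as_matrix(); p=s["tool_pos"]; return p,R,s
def go(target,yaw=None):
    p,R,s=pose(); y=np.arctan2(R[1,0],R[0,0])
    d=(np.array(target)-p)
    print("t",round(s["clock"],2),"pos",p.round(4),"yaw",round(y,4),"tilt",R[:,2].round(3),"open",round(s["opening"],3),"F",s["contact_force"].round(1),"q",s["q"].round(2))
    print("tool-frame mm",(R.T@d*1e3).round(1),"turn",None if yaw is None else round(-(yaw-y),3))
E
python3 - <<'E'
from h import *
go([.526,-.3796,.10],.3535)
s=snapshot("wrist");cv2.imwrite("pics/w2.png",s["img"][:,:,::-1]);pickle.dump(s,open("pics/w2.pkl","wb"))
E
```

```text
t 1.25 pos [0.2644 0.5663 0.2387] yaw 2.7049 tilt [ 0.  0. -1.] open 1.004 F [-0.4  1.2  0.7] q [-1.1   0.69 -0.19  1.57  0.16  0.9  -0.22]
tool-frame mm [-637.2 -746.5  138.7] turn 2.351
```

View pics/w2.png

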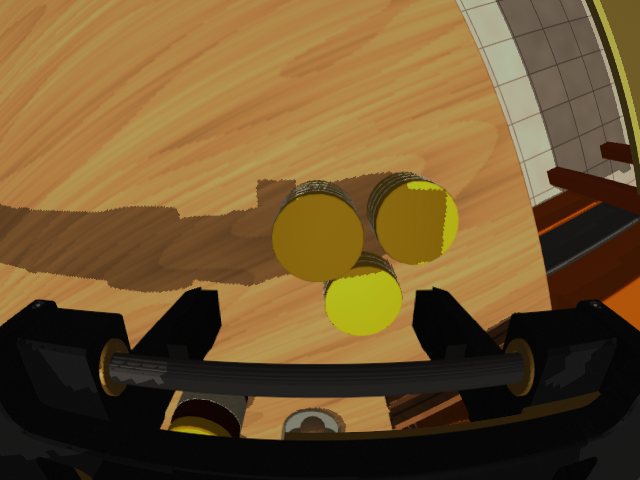

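The arm hasn't moved: both calls were refused because every row needs all five keys. I'll resend them complete.

>>> send_rows(series=[{"dx":-20,"dy":-16,"dz":0,"turn":0,"grip":1},{"dx":-37,"dy":-29,"dz":0,"turn":0,"grip":1},{"dx":-37,"dy":-29,"dz":0,"turn":0,"grip":1},{"dx":-37,"dy":-29,"dz":0,"turn":0,"grip":1},{"dx":-37,"dy":-29,"dz":0,"turn":0,"grip":1},{"dx":-37,"dy":-29,"dz":0,"turn":0,"grip":1},{"dx":-37,"dy":-29,"dz":0,"turn":0,"grip":1},{"dx":-37,"dy":-29,"dz":0,"turn":0,"grip":1},{"dx":-37,"dy":-29,"dz":0,"turn":0,"grip":1},{"dx":-37,"dy":-29,"dz":0,"turn":0,"grip":1},{"dx":-37,"dy":-29,"dz":0,"turn":0,"grip":1},{"dx":-22,"dy":-42,"dz":0,"turn":0,"grip":1},{"dx":-22,"dy":-42,"dz":0,"turn":0,"grip":1},{"dx":-22,"dy":-42,"dz":0,"turn":0,"grip":1},{"dx":-22,"dy":-42,"dz":0,"turn":0,"grip":1},{"dx":-22,"dy":-42,"dz":0,"turn":0,"grip":1},{"dx":-22,"dy":-42,"dz":0,"turn":0,"grip":1},{"dx":-22,"dy":-42,"dz":0,"turn":0,"grip":1},{"dx":-22,"dy":-42,"dz":0,"turn":0,"grip":1},{"dx":-11,"dy":-21,"dz":0,"turn":0,"grip":1}], force=30)

```text
clock: 3.3
tool_pos: [0.5057, -0.2842, 0.2386]
eef_rot: [0.22, 0.976, -0.001, 0.0]
contact_force: [0.5, 0.8, 0.5]
opening: 1.001
```

>>> send_rows(series=[{"dx":0,"dy":0,"dz":0,"turn":0.147,"grip":1},{"dx":0,"dy":0,"dz":0,"turn":0.147,"grip":1},{"dx":0,"dy":0,"dz":0,"turn":0.147,"grip":1},{"dx":0,"dy":0,"dz":0,"turn":0.147,"grip":1},{"dx":0,"dy":0,"dz":0,"turn":0.147,"grip":1},{"dx":0,"dy":0,"dz":0,"turn":0.147,"grip":1},{"dx":0,"dy":0,"dz":0,"turn":0.147,"grip":1},{"dx":0,"dy":0,"dz":0,"turn":0.147,"grip":1},{"dx":0,"dy":0,"dz":0,"turn":0.147,"grip":1},{"dx":0,"dy":0,"dz":0,"turn":0.147,"grip":1},{"dx":0,"dy":0,"dz":0,"turn":0.147,"grip":1},{"dx":0,"dy":0,"dz":0,"turn":0.147,"grip":1},{"dx":0,"dy":0,"dz":0,"turn":0.147,"grip":1},{"dx":0,"dy":0,"dz":0,"turn":0.147,"grip":1},{"dx":0,"dy":0,"dz":0,"turn":0.147,"grip":1},{"dx":0,"dy":0,"dz":0,"turn":0.147,"grip":1},{"dx":0,"dy":0,"dz":0,"turn":0,"grip":1}])

```text
clock: 5.0
tool_pos: [0.507, -0.2782, 0.2386]
eef_rot: [0.984, 0.176, -0.0, 0.0]
contact_force: [0.0, -0.2, -0.1]
opening: 0.997
```

```bash
python3 - <<'E'
from h import *
go([.526,-.3796,.10],.3535)
s=snapshot("wrist");cv2.imwrite("pics/w3.png",s["img"][:,:,::-1]);pickle.dump(s,open("pics/w3.pkl","wb"))
E
```

```text
t 5.0 pos [ 0.507  -0.2782  0.2386] yaw 0.3529 tilt [-0. -0. -1.] open 0.997 F [ 0.  -0.2 -0.1] q [ 0.19  0.66  0.4   1.73 -0.33  0.82 -0.47]
tool-frame mm [-17.1 101.7 138.6] turn -0.001
```

View pics/w3.png

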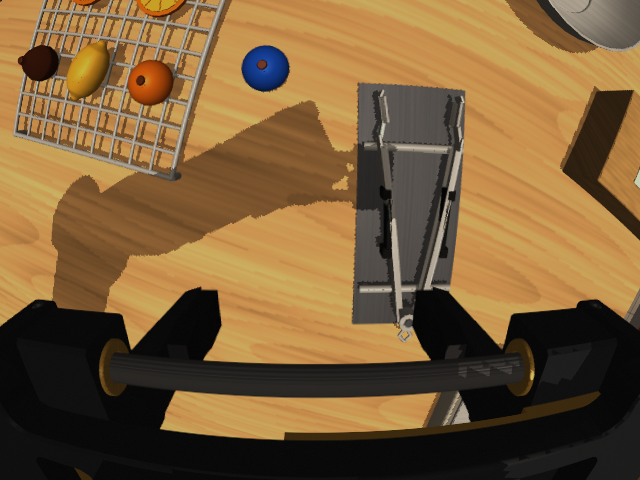

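The wrist view shows the tongs ahead with the black grips at about (385,220) and (447,200), their axis running vertically in the picture, so the yaw matches. I'll move above the grip point.

>>> send_rows(series=[{"dx":-4,"dy":20,"dz":10,"turn":0,"grip":1},{"dx":-5,"dy":30,"dz":30,"turn":0,"grip":1},{"dx":-5,"dy":30,"dz":36,"turn":0,"grip":1},{"dx":-3,"dy":22,"dz":36,"turn":0,"grip":1},{"dx":0,"dy":0,"dz":26,"turn":0,"grip":1},{"dx":0,"dy":0,"dz":0,"turn":0,"grip":1}])

```text
clock: 5.65
tool_pos: [0.5237, -0.3787, 0.0968]
eef_rot: [0.984, 0.176, -0.002, -0.003]
contact_force: [-0.7, 0.9, 0.4]
opening: 1.003
```

```bash
python3 - <<'E'
from h import *
go([.526,-.3796,.012],.3535)
s=snapshot("wrist");cv2.imwrite("pics/w4.png",s["img"][:,:,::-1]);pickle.dump(s,open("pics/w4.pkl","wb"))
E
```

```text
t 5.65 pos [ 0.5237 -0.3787  0.0968] yaw 0.3545 tilt [-0.006  0.005 -1.   ] open 1.003 F [-0.7  0.9  0.4] q [ 0.4   0.92  0.3   1.61 -0.39  0.68 -0.32]
tool-frame mm [ 2.2  2.2 84.7] turn 0.001
```

View pics/w4.png

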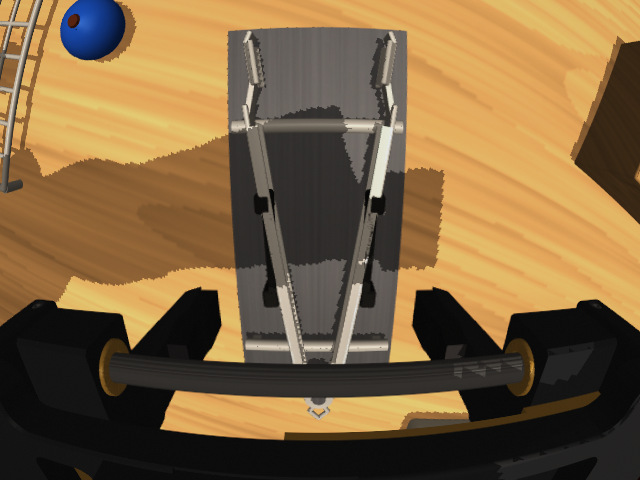

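>>> send_rows(series=[{"dx":1,"dy":1,"dz":20,"turn":0,"grip":1},{"dx":1,"dy":1,"dz":25,"turn":0,"grip":1},{"dx":0,"dy":0,"dz":20,"turn":0,"grip":1},{"dx":0,"dy":0,"dz":12,"turn":0,"grip":1},{"dx":0,"dy":0,"dz":6,"turn":0,"grip":1},{"dx":0,"dy":0,"dz":0,"turn":0,"grip":1},{"dx":0,"dy":0,"dz":0,"turn":0,"grip":1}])

```text
clock: 6.4
tool_pos: [0.5293, -0.3817, 0.0189]
eef_rot: [0.984, 0.176, 0.001, 0.001]
contact_force: [0.1, -0.2, 0.8]
opening: 1.003
```

```bash
python3 - <<'E'
from h import *
go([.526,-.3796,.012],.3535)
s=snapshot("wrist");cv2.imwrite("pics/w5.png",s["img"][:,:,::-1])
E
```

```text
t 6.4 pos [ 0.5293 -0.3817  0.0189] yaw 0.3533 tilt [ 0.002 -0.001 -1.   ] open 1.003 F [ 0.1 -0.2  0.8] q [ 0.42  1.04  0.25  1.61 -0.43  0.55 -0.29]
tool-frame mm [-2.4 -3.1  6.9] turn -0.0
```

View pics/w5.png

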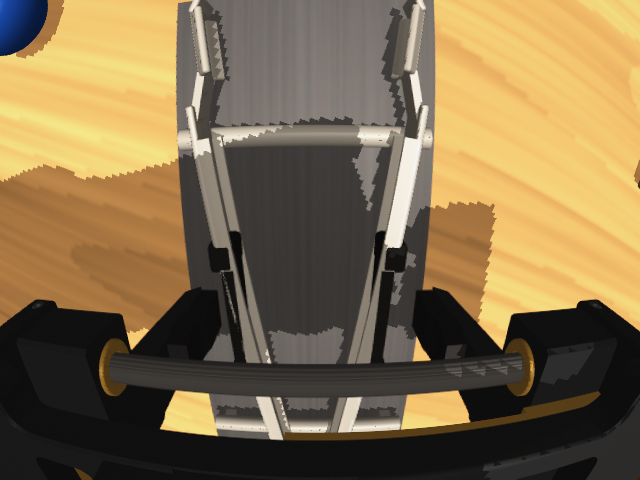

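The tongs centre is at about column 308 and the fingers' centre at 316, so I'm about 3 mm too far right. That agrees with the computed offset, so I'll correct it, go down 7 mm and close.

>>> send_rows(series=[{"dx":-2,"dy":-3,"dz":3,"turn":0,"grip":1},{"dx":0,"dy":0,"dz":4,"turn":0,"grip":1},{"dx":0,"dy":0,"dz":0,"turn":0,"grip":1},{"dx":0,"dy":0,"dz":0,"turn":0,"grip":0.8},{"dx":0,"dy":0,"dz":0,"turn":0,"grip":0.68},{"dx":0,"dy":0,"dz":0,"turn":0,"grip":0.68},{"dx":0,"dy":0,"dz":0,"turn":0,"grip":0.68},{"dx":0,"dy":0,"dz":0,"turn":0,"grip":0.68},{"dx":0,"dy":0,"dz":0,"turn":0,"grip":0.68}], force=30)

```text
clock: 7.35
tool_pos: [0.5259, -0.3791, 0.0107]
eef_rot: [0.984, 0.176, 0.0, 0.0]
contact_force: [0.8, 0.4, 0.2]
opening: 0.682
```

```bash
python3 - <<'E'
from h import *
go([.526,-.3796,.012],.3535)
s=snapshot("wrist");cv2.imwrite("pics/w6.png",s["img"][:,:,::-1])
E
```

```text
t 7.35 pos [ 0.5259 -0.3791  0.0107] yaw 0.3529 tilt [ 0. -0. -1.] open 0.682 F [0.8 0.4 0.2] q [ 0.42  1.05  0.25  1.63 -0.43  0.53 -0.29]
tool-frame mm [-0.   0.5 -1.3] turn -0.001
```

View pics/w6.png

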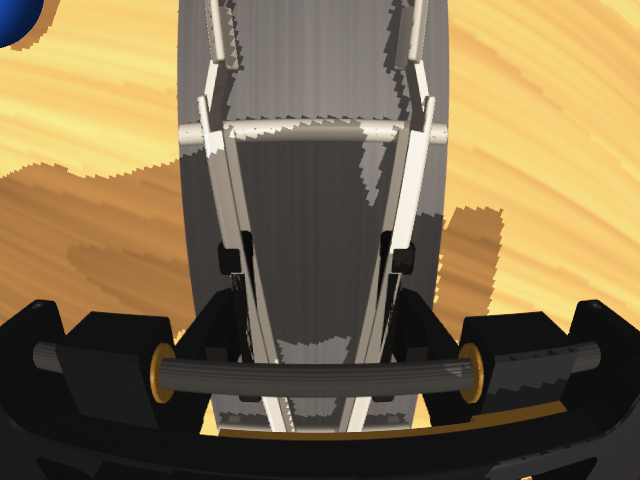

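Both pads are on the grips and the tongs are centred at about column 316. I'll lift now.

>>> send_rows(series=[{"dx":0,"dy":0,"dz":-5,"turn":0,"grip":0.68},{"dx":0,"dy":0,"dz":-12,"turn":0,"grip":0.68},{"dx":0,"dy":0,"dz":-20,"turn":0,"grip":0.68},{"dx":0,"dy":0,"dz":-25,"turn":0,"grip":0.68},{"dx":0,"dy":0,"dz":-25,"turn":0,"grip":0.68},{"dx":0,"dy":0,"dz":-20,"turn":0,"grip":0.68},{"dx":0,"dy":0,"dz":-12,"turn":0,"grip":0.68},{"dx":0,"dy":0,"dz":0,"turn":0,"grip":0.68},{"dx":0,"dy":0,"dz":0,"turn":0,"grip":0.68},{"dx":0,"dy":0,"dz":0,"turn":0,"grip":0.68}])

```text
clock: 8.4
tool_pos: [0.5251, -0.3784, 0.1285]
eef_rot: [0.984, 0.176, -0.001, -0.001]
contact_force: [0.2, 0.3, -1.2]
opening: 0.68
```

```bash
python3 - <<'E'
from h import *
go([.465,-.083,.13],0)
s=snapshot("side");cv2.imwrite("pics/s7.png",s["img"][:,:,::-1]);pickle.dump(s,open("pics/s7.pkl","wb"))
s=snapshot("wrist");cv2.imwrite("pics/w7.png",s["img"][:,:,::-1])
E
```

```text
t 8.4 pos [ 0.5251 -0.3784  0.1285] yaw 0.3529 tilt [-0.002  0.002 -1.   ] open 0.68 F [ 0.2  0.3 -1.2] q [ 0.38  0.88  0.33  1.6  -0.38  0.73 -0.33]
tool-frame mm [  45.7 -298.    -0.9] turn 0.353
```

View pics/s7.png

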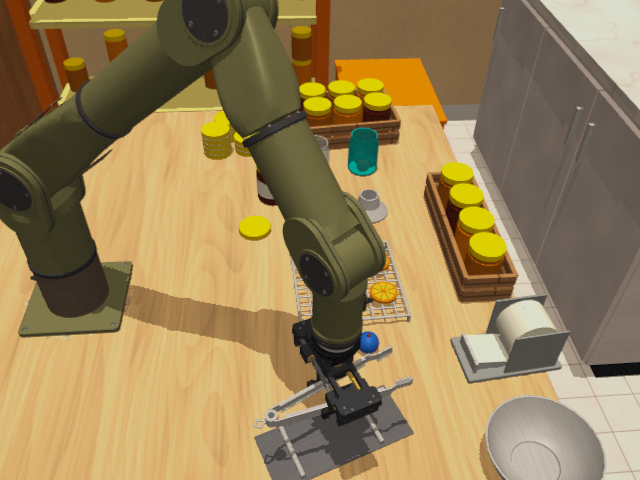

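View pics/w7.png

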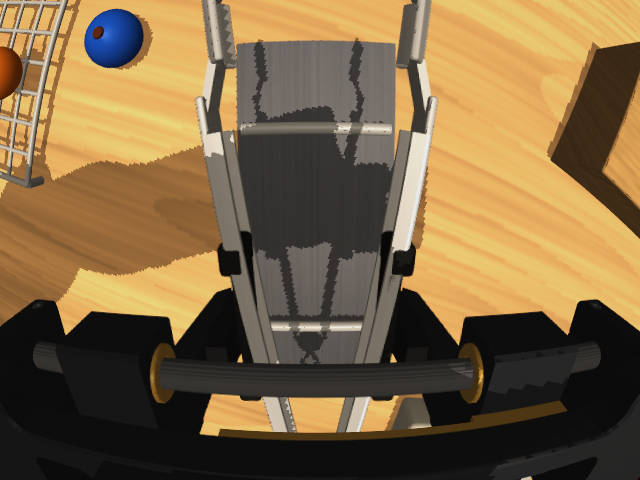

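The tongs are off the rest and still seated as before in the hand. Next I'll carry them over to the clementine, with the tips pointing along +x.

>>> send_rows(series=[{"dx":2,"dy":-10,"dz":0,"turn":0,"grip":0.68},{"dx":3,"dy":-20,"dz":0,"turn":0,"grip":0.68},{"dx":4,"dy":-30,"dz":0,"turn":0,"grip":0.68},{"dx":6,"dy":-40,"dz":0,"turn":0,"grip":0.68},{"dx":6,"dy":-40,"dz":0,"turn":0,"grip":0.68},{"dx":6,"dy":-40,"dz":0,"turn":0,"grip":0.68},{"dx":6,"dy":-40,"dz":0,"turn":0,"grip":0.68},{"dx":6,"dy":-36,"dz":0,"turn":0,"grip":0.68},{"dx":4,"dy":-26,"dz":0,"turn":0,"grip":0.68},{"dx":2,"dy":-16,"dz":0,"turn":0,"grip":0.68},{"dx":0,"dy":0,"dz":0,"turn":0.05,"grip":0.68},{"dx":0,"dy":0,"dz":0,"turn":0.1,"grip":0.68},{"dx":0,"dy":0,"dz":0,"turn":0.1,"grip":0.68},{"dx":0,"dy":0,"dz":0,"turn":0.1,"grip":0.68},{"dx":0,"dy":0,"dz":0,"turn":0,"grip":0.68},{"dx":0,"dy":0,"dz":0,"turn":0,"grip":0.68}])

```text
clock: 10.1
tool_pos: [0.4651, -0.0847, 0.1297]
eef_rot: [1.0, 0.002, 0.0, 0.0]
contact_force: [-0.1, -0.6, -0.6]
opening: 0.68
```

```bash
python3 - <<'E'
from h import *
go([.465,-.083,.13],0)
s=snapshot("side");cv2.imwrite("pics/s8.png",s["img"][:,:,::-1]);pickle.dump(s,open("pics/s8.pkl","wb"))
s=snapshot("wrist");cv2.imwrite("pics/w8.png",s["img"][:,:,::-1]);pickle.dump(s,open("pics/w8.pkl","wb"))
E
```

```text
t 10.1 pos [ 0.4651 -0.0847  0.1297] yaw 0.0032 tilt [ 0.    -0.001 -1.   ] open 0.68 F [-0.1 -0.6 -0.6] q [-0.14  0.73  0.37  2.13 -0.67  0.4  -0.79]
tool-frame mm [-0.1 -1.7 -0.3] turn 0.003
```

View pics/s8.png

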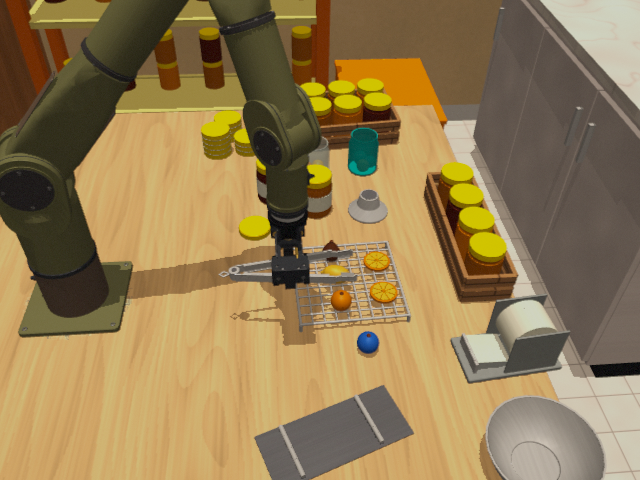

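View pics/w8.png

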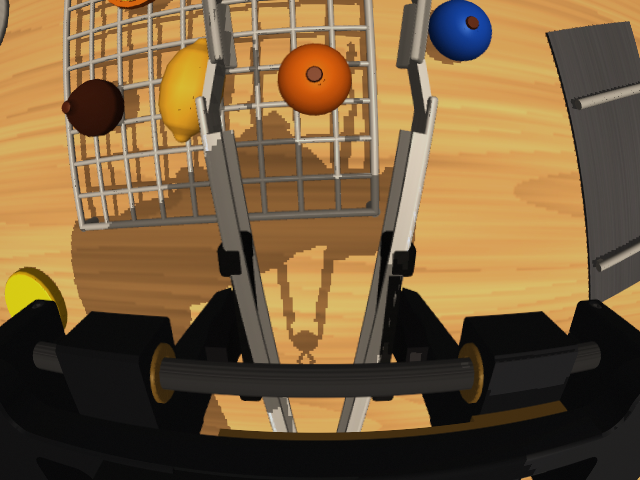

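```bash
python3 - <<'E'
from h import *
from scipy.optimize import least_squares
s=pickle.load(open("pics/w8.pkl","rb")); f=f_of(s)
print(f)
def W(u,v):
    z=s["depth"][v,u].astype(float); a=np.stack([u-s["cx"],v-s["cy"]],1).astype(float); r=np.linalg.norm(a,axis=1); th=r/f
    c=np.concatenate([a/np.maximum(r,1e-9)[:,None]*np.tan(th)[:,None]*z[:,None],z[:,None]],1)
    return (c-s["t"])@s["R"]
hsv=cv2.cvtColor(s["img"],cv2.COLOR_RGB2HSV)
m=np.zeros((480,640),bool); m[40:120,275:355]=True
m&=(hsv[...,0]<14)&(hsv[...,1]>190)&(s["depth"]>0)
v,u=np.nonzero(m); P=W(u,v); P=P[P[:,2]>.035]
r=least_squares(lambda c:np.linalg.norm(P-c,axis=1)-.023,[.57,-.085,.045],loss="soft_l1",f_scale=.002); print(r.x,len(P),abs(r.fun).mean(), np.percentile(P[:,2],[2,98]))
# tips
v,u=np.mgrid[0:80,190:250]; 
for a,b in((190,250),(385,440)):
    v,u=[q.ravel() for q in np.mgrid[0:70,a:b]]; P=W(u,v); P=P[(P[:,2]>.11)&(P[:,2]<.2)]; print(len(P),P.min(0).round(4),P.max(0).round(4),np.median(P,0).round(4))
E
```

```text
371.64829954431775
[ 0.57432878 -0.08145779  0.04065899] 3877 0.00040468097239561605 [0.04614271 0.06352624]
1890 [ 0.5638 -0.0536  0.1359] [ 0.5935 -0.0437  0.1621] [ 0.5765 -0.0501  0.1537]
1884 [ 0.5641 -0.1212  0.1361] [ 0.5937 -0.112   0.1616] [ 0.5767 -0.1155  0.1534]
```

The wrist camera puts the clementine at (0.574, -0.0815, 0.041), and the tips straddle it evenly. I'll back off 4 mm and descend.

>>> send_rows(series=[{"dx":-2,"dy":-1,"dz":5,"turn":0,"grip":0.68},{"dx":-2,"dy":-1,"dz":15,"turn":0,"grip":0.68},{"dx":0,"dy":0,"dz":20,"turn":0,"grip":0.68},{"dx":0,"dy":0,"dz":15,"turn":0,"grip":0.68},{"dx":0,"dy":0,"dz":5,"turn":0,"grip":0.68},{"dx":0,"dy":0,"dz":0,"turn":0,"grip":0.68},{"dx":0,"dy":0,"dz":0,"turn":0,"grip":0.68}])

```text
clock: 10.9
tool_pos: [0.4611, -0.0821, 0.07]
eef_rot: [1.0, 0.001, 0.0, 0.0]
contact_force: [0.4, -0.5, -0.6]
opening: 0.681
```

```bash
python3 - <<'E'
from h import *
go([.461,-.083,.024],0)
s=snapshot("wrist");cv2.imwrite("pics/w9.png",s["img"][:,:,::-1]);pickle.dump(s,open("pics/w9.pkl","wb"))
E
```

```text
t 10.9 pos [ 0.4611 -0.0821  0.07  ] yaw 0.0028 tilt [ 0. -0. -1.] open 0.681 F [ 0.4 -0.5 -0.6] q [-0.04  0.83  0.2   2.17 -0.76  0.22 -0.72]
tool-frame mm [-0.1  0.9 46. ] turn 0.003
```

View pics/w9.png

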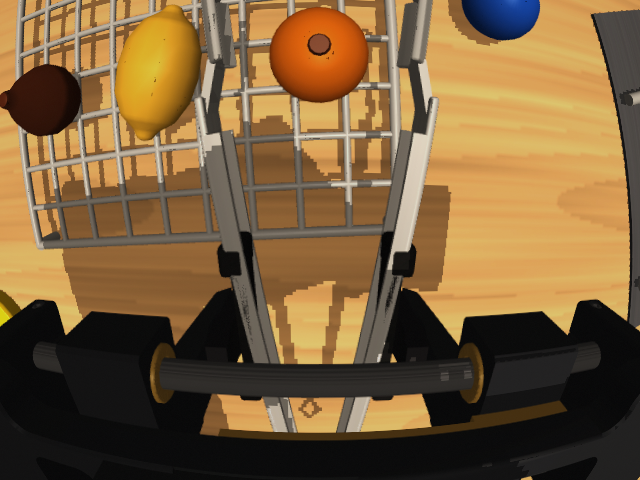

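The clementine is centred between the tips, about 1 mm to the right. But joint 6 is at 0.22 rad and falling towards its 0.04 limit at this short reach. I'll go back up and approach at a yaw of about 60° instead, which puts the grip farther out.

>>> send_rows(series=[{"dx":0,"dy":0,"dz":-10,"turn":0,"grip":0.68},{"dx":0,"dy":0,"dz":-20,"turn":0,"grip":0.68},{"dx":0,"dy":0,"dz":-20,"turn":0,"grip":0.68},{"dx":4,"dy":7,"dz":-10,"turn":0,"grip":0.68},{"dx":10,"dy":18,"dz":0,"turn":0,"grip":0.68},{"dx":14,"dy":24,"dz":0,"turn":0,"grip":0.68},{"dx":14,"dy":24,"dz":0,"turn":0,"grip":0.68},{"dx":10,"dy":18,"dz":0,"turn":0,"grip":0.68},{"dx":4,"dy":7,"dz":0,"turn":-0.05,"grip":0.68},{"dx":0,"dy":0,"dz":0,"turn":-0.1,"grip":0.68},{"dx":0,"dy":0,"dz":0,"turn":-0.15,"grip":0.68},{"dx":0,"dy":0,"dz":0,"turn":-0.15,"grip":0.68},{"dx":0,"dy":0,"dz":0,"turn":-0.15,"grip":0.68},{"dx":0,"dy":0,"dz":0,"turn":-0.15,"grip":0.68},{"dx":0,"dy":0,"dz":0,"turn":-0.15,"grip":0.68},{"dx":0,"dy":0,"dz":0,"turn":-0.1,"grip":0.68},{"dx":0,"dy":0,"dz":0,"turn":-0.05,"grip":0.68},{"dx":0,"dy":0,"dz":0,"turn":0,"grip":0.68},{"dx":0,"dy":0,"dz":0,"turn":0,"grip":0.68}])

```text
clock: 12.85
tool_pos: [0.5172, -0.1799, 0.1305]
eef_rot: [0.865, 0.502, 0.0, 0.0]
contact_force: [-0.1, 0.3, -1.6]
opening: 0.684
```

```bash
cat >> h.py <<'E'
def wrist(name):
    from scipy.optimize import least_squares
    s=snapshot("wrist"); cv2.imwrite(f"pics/{name}.png",s["img"][:,:,::-1]); pickle.dump(s,open(f"pics/{name}.pkl","wb")); f=f_of(s)
    v,u=[a.ravel() for a in np.mgrid[0:480,0:640]]; z=s["depth"].ravel().astype(float)
    a=np.stack([u-s["cx"],v-s["cy"]],1); r=np.linalg.norm(a,axis=1); th=r/f
    c=np.concatenate([a/r[:,None]*np.tan(th)[:,None]*z[:,None],z[:,None]],1); P=(c-s["t"])@s["R"]
    hsv=cv2.cvtColor(s["img"],cv2.COLOR_RGB2HSV).reshape(-1,3)
    p,R,_=pose(); tip=p+R@np.array([.109,0,-.0195])
    m=(hsv[:,0]<14)&(hsv[:,1]>190)&(z>0)&(v<200)
    Q=P[m]; print("n",len(Q)); Q=Q[(np.linalg.norm(Q[:,:2]-tip[:2],axis=1)<.05)&(Q[:,2]>.035)]
    r=least_squares(lambda c:np.linalg.norm(Q-c,axis=1)-.023,tip-[0,0,.02],loss="soft_l1",f_scale=.002)
    print("ball",r.x.round(4),len(Q),"res",abs(r.fun).mean().round(4),"tip",tip.round(4),"ball-tip in tool mm",(R.T@(r.x-tip)*1e3).round(1))
E
python3 - <<'E'
from h import *
go([.5175,-.180,.12],1.047)
wrist("w10")
E
```

```text
t 12.85 pos [ 0.5172 -0.1799  0.1305] yaw 1.0516 tilt [ 0.    -0.001 -1.   ] open 0.684 F [-0.1  0.3 -1.6] q [ 0.16  0.76  0.15  1.91 -0.22  0.49 -0.05]
tool-frame mm [ 0.1  0.3 10.5] turn 0.005
n 3873
ball [ 0.5725 -0.0854  0.0745] 3746 res 0.0053 tip [ 0.5713 -0.0852  0.1497] ball-tip in tool mm [ 0.5  1.1 75.2]
```

View pics/w10.png

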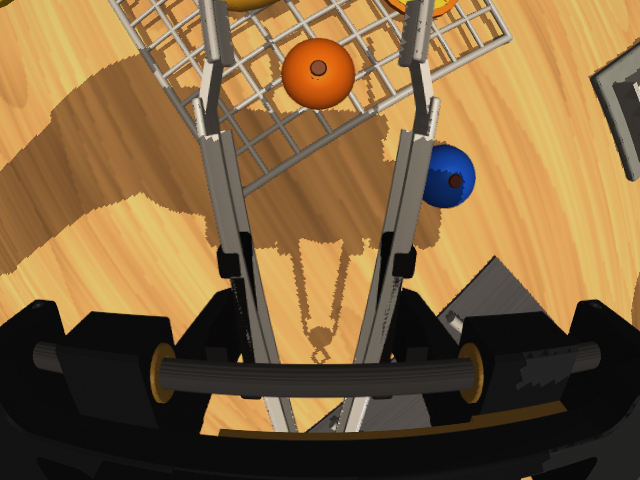

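The clementine is at column 318, centred between the tips, and the blue ball at (447,177) is about 82 mm off to the right, which is clear. I'll descend.

>>> send_rows(series=[{"dx":0,"dy":0.5,"dz":5,"turn":0,"grip":0.68},{"dx":0,"dy":0.5,"dz":15,"turn":0,"grip":0.68},{"dx":0,"dy":0,"dz":20,"turn":0,"grip":0.68},{"dx":0,"dy":0,"dz":15,"turn":0,"grip":0.68},{"dx":0,"dy":0,"dz":5,"turn":0,"grip":0.68},{"dx":0,"dy":0,"dz":0,"turn":0,"grip":0.68},{"dx":0,"dy":0,"dz":0,"turn":0,"grip":0.68}])

```text
clock: 13.6
tool_pos: [0.5184, -0.1804, 0.0701]
eef_rot: [0.865, 0.502, 0.0, 0.0]
contact_force: [0.2, 0.3, -1.1]
opening: 0.678
```

```bash
sed -i 's/tip-\[0,0,.02\],loss/[tip[0],tip[1],.041],loss/' h.py; python3 - <<'E'
from h import *
go([.5175,-.180,.024],1.047)
wrist("w11")
E
```

```text
t 13.6 pos [ 0.5184 -0.1804  0.0701] yaw 1.0527 tilt [ 0.001 -0.    -1.   ] open 0.678 F [ 0.2  0.3 -1.1] q [ 0.18  0.86  0.11  1.93 -0.24  0.37 -0.03]
tool-frame mm [-0.1 -1.1 46.1] turn 0.006
n 6659
ball [ 0.5743 -0.0814  0.0407] 6575 res 0.0004 tip [ 0.5726 -0.0858  0.0898] ball-tip in tool mm [ 4.7 -0.8 49.2]
```

View pics/w11.png

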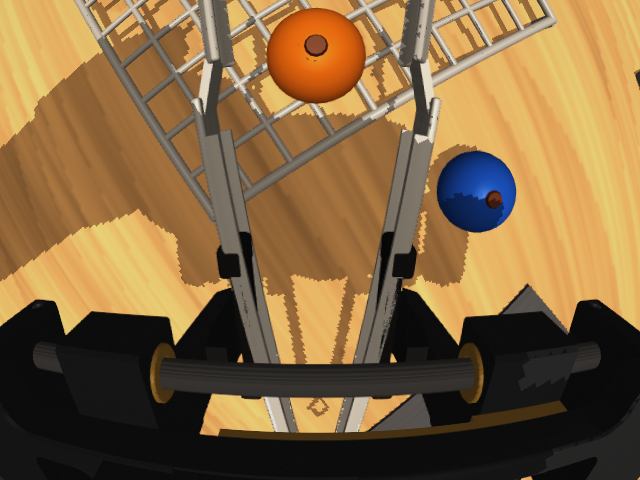

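It's 4.7 mm forward of the tip point and 0.8 mm off laterally, as intended. I'll descend the remaining 46 mm.

>>> send_rows(series=[{"dx":0,"dy":-0.5,"dz":5,"turn":0,"grip":0.68},{"dx":0,"dy":0,"dz":12,"turn":0,"grip":0.68},{"dx":0,"dy":0,"dz":14,"turn":0,"grip":0.68},{"dx":0,"dy":0,"dz":10,"turn":0,"grip":0.68},{"dx":0,"dy":0,"dz":5,"turn":0,"grip":0.68},{"dx":0,"dy":0,"dz":0,"turn":0,"grip":0.68},{"dx":0,"dy":0,"dz":0,"turn":0,"grip":0.68}])

```text
clock: 14.35
tool_pos: [0.5176, -0.1801, 0.0236]
eef_rot: [0.865, 0.502, -0.0, -0.0]
contact_force: [0.4, 0.1, -0.6]
opening: 0.681
```

```bash
python3 - <<'E'
from h import *
go([.5175,-.180,.024],1.047)
wrist("w12")
E
```

```text
t 14.35 pos [ 0.5176 -0.1801  0.0236] yaw 1.0527 tilt [-0.  0. -1.] open 0.681 F [ 0.4  0.1 -0.6] q [ 0.2   0.94  0.08  1.94 -0.25  0.28 -0.03]
tool-frame mm [ 0.  -0.2 -0.4] turn 0.006
n 8708
ball [ 0.5743 -0.0813  0.0408] 8706 res 0.0004 tip [ 0.5718 -0.0855  0.0434] ball-tip in tool mm [4.9 0.1 2.6]
```

View pics/w12.png

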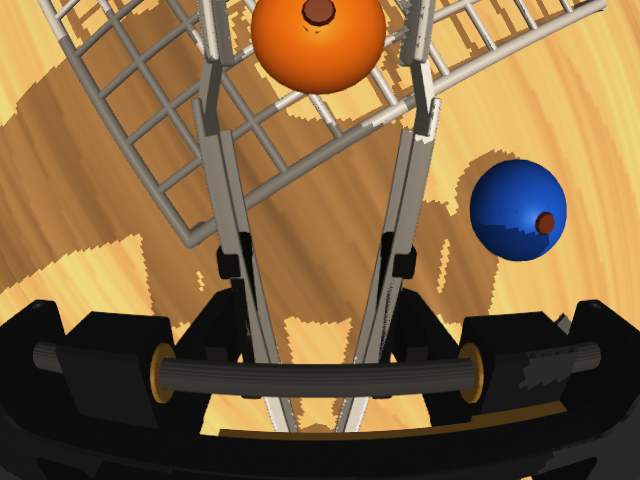

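The tips straddle the fruit within 0.1 mm laterally and about 3 mm in height. I'll squeeze now.

>>> send_rows(series=[{"dx":0,"dy":0,"dz":0,"turn":0,"grip":0.62},{"dx":0,"dy":0,"dz":0,"turn":0,"grip":0.58},{"dx":0,"dy":0,"dz":0,"turn":0,"grip":0.52},{"dx":0,"dy":0,"dz":0,"turn":0,"grip":0.4},{"dx":0,"dy":0,"dz":0,"turn":0,"grip":0.4},{"dx":0,"dy":0,"dz":0,"turn":0,"grip":0.4},{"dx":0,"dy":0,"dz":0,"turn":0,"grip":0.4}], force=30)

```text
clock: 15.1
tool_pos: [0.518, -0.1802, 0.0238]
eef_rot: [0.865, 0.502, 0.0, 0.0]
contact_force: [1.2, -1.0, 0.5]
opening: 0.58
```

```bash
python3 - <<'E'
from h import *
go([.5175,-.180,.12],1.047)
wrist("w13")
E
```

```text
t 15.1 pos [ 0.518  -0.1802  0.0238] yaw 1.0526 tilt [ 0.001 -0.    -1.   ] open 0.58 F [ 1.2 -1.   0.5] q [ 0.2   0.94  0.08  1.94 -0.25  0.28 -0.03]
tool-frame mm [ -0.1  -0.4 -96.2] turn 0.006
n 8629
ball [ 0.5741 -0.0813  0.0407] 8627 res 0.0004 tip [ 0.572  -0.0855  0.0433] ball-tip in tool mm [ 4.7 -0.2  2.6]
```

View pics/w13.png

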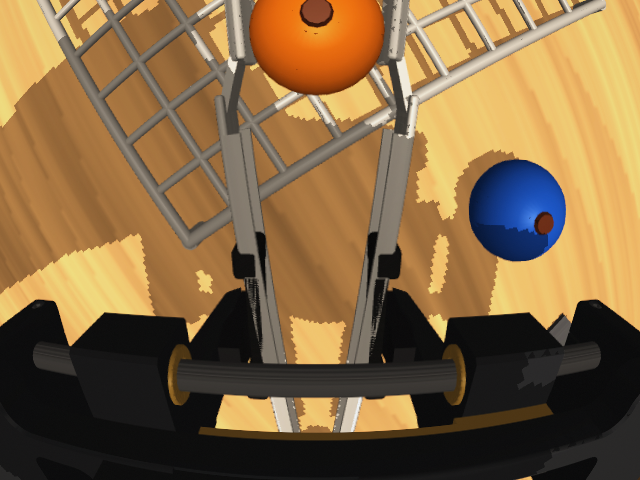

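The gripper stopped at 0.58 (51 mm) with the tips on the fruit at columns 245 and 388. I'll lift slowly.

>>> send_rows(series=[{"dx":0,"dy":0,"dz":-3,"turn":0,"grip":0.4},{"dx":0,"dy":0,"dz":-6,"turn":0,"grip":0.4},{"dx":0,"dy":0,"dz":-10,"turn":0,"grip":0.4},{"dx":0,"dy":0,"dz":-10,"turn":0,"grip":0.4},{"dx":0,"dy":0,"dz":-10,"turn":0,"grip":0.4},{"dx":0,"dy":0,"dz":-10,"turn":0,"grip":0.4},{"dx":0,"dy":0,"dz":-6,"turn":0,"grip":0.4},{"dx":0,"dy":0,"dz":-3,"turn":0,"grip":0.4},{"dx":0,"dy":0,"dz":0,"turn":0,"grip":0.4},{"dx":0,"dy":0,"dz":0,"turn":0,"grip":0.4},{"dx":0,"dy":0,"dz":0,"turn":0,"grip":0.4}])

```text
clock: 16.25
tool_pos: [0.5174, -0.1799, 0.0813]
eef_rot: [0.865, 0.502, -0.0, -0.0]
contact_force: [-0.2, 0.5, -1.9]
opening: 0.576
```

```bash
python3 - <<'E'
from h import *
go([.5175,-.180,.12],1.047)
wrist("w14")
s=snapshot("side");cv2.imwrite("pics/s14.png",s["img"][:,:,::-1])
E
```

```text
t 16.25 pos [ 0.5174 -0.1799  0.0813] yaw 1.0529 tilt [-0.001  0.    -1.   ] open 0.576 F [-0.2  0.5 -1.9] q [ 0.18  0.84  0.12  1.93 -0.24  0.39 -0.04]
tool-frame mm [ -0.    0.1 -38.7] turn 0.006
n 9305
ball [ 0.5734 -0.0809  0.0969] 9240 res 0.0004 tip [ 0.5714 -0.0853  0.1008] ball-tip in tool mm [ 4.7 -0.4  3.9]
```

View pics/w14.png

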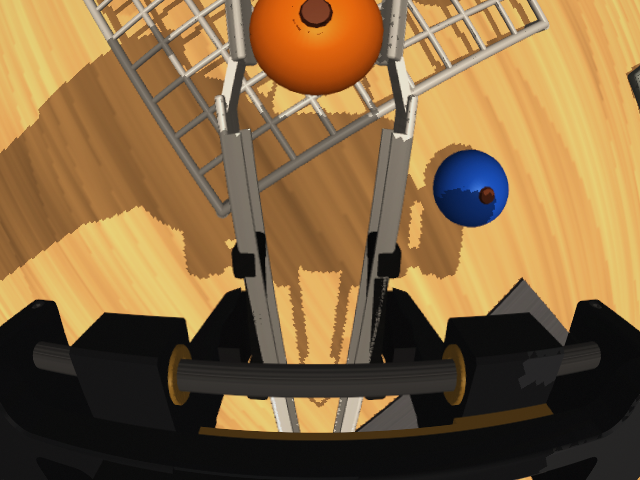

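View pics/s14.png

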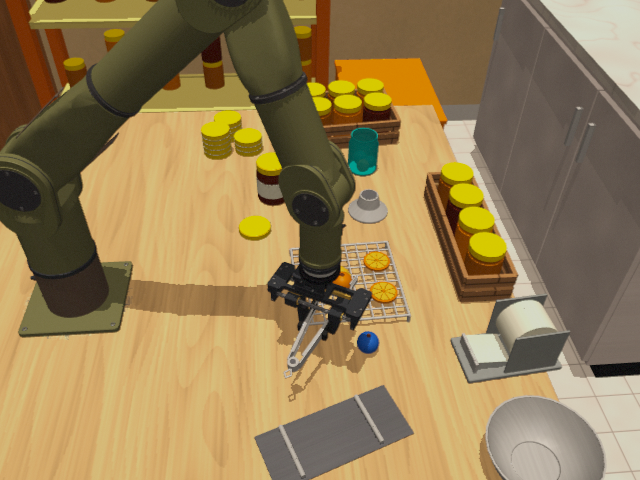

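The clementine is held, with its centre at z = 0.097 and only 1.3 mm of sag. I'll raise it and carry it towards the jar with the yaw unchanged.

>>> send_rows(series=[{"dx":0,"dy":0,"dz":-8,"turn":0,"grip":0.4},{"dx":0,"dy":0,"dz":-18,"turn":0,"grip":0.4},{"dx":0,"dy":0,"dz":-25,"turn":0,"grip":0.4},{"dx":0,"dy":0,"dz":-25,"turn":0,"grip":0.4},{"dx":0,"dy":0,"dz":-25,"turn":0,"grip":0.4},{"dx":8,"dy":-5,"dz":-14,"turn":0,"grip":0.4},{"dx":17,"dy":-11,"dz":-4,"turn":0,"grip":0.4},{"dx":25,"dy":-16,"dz":0,"turn":0,"grip":0.4},{"dx":25,"dy":-16,"dz":0,"turn":0,"grip":0.4},{"dx":25,"dy":-16,"dz":0,"turn":0,"grip":0.4},{"dx":25,"dy":-16,"dz":0,"turn":0,"grip":0.4},{"dx":25,"dy":-16,"dz":0,"turn":0,"grip":0.4},{"dx":25,"dy":-16,"dz":0,"turn":0,"grip":0.4},{"dx":25,"dy":-16,"dz":0,"turn":0,"grip":0.4},{"dx":17,"dy":-11,"dz":0,"turn":0,"grip":0.4},{"dx":8,"dy":-5,"dz":0,"turn":0,"grip":0.4},{"dx":0,"dy":0,"dz":0,"turn":0,"grip":0.4}])

```text
clock: 18.05
tool_pos: [0.5034, 0.0884, 0.2006]
eef_rot: [0.864, 0.504, -0.0, -0.0]
contact_force: [-0.3, -0.6, -2.0]
opening: 0.58
```

```bash
python3 - <<'E'
from h import *
go([.496,.323,.20],1.053)
s=snapshot("side");cv2.imwrite("pics/s15.png",s["img"][:,:,::-1])
E
```

```text
t 18.05 pos [0.5034 0.0884 0.2006] yaw 1.0559 tilt [-0.001  0.001 -1.   ] open 0.58 F [-0.3 -0.6 -2. ] q [-0.42  0.61  0.26  1.96 -0.26  0.6  -0.51]
tool-frame mm [ 200.5 -122.     0.7] turn 0.003
```

View pics/s15.png

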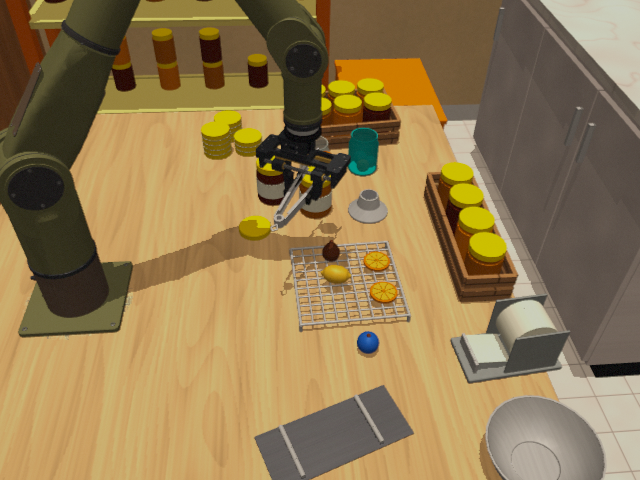

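The clementine is off the rack, and the fig, lemon and slices haven't moved. I'll carry on for the remaining 200 / -122 mm.

>>> send_rows(series=[{"dx":8,"dy":-5,"dz":0,"turn":0,"grip":0.4},{"dx":17,"dy":-10,"dz":0,"turn":0,"grip":0.4},{"dx":25,"dy":-15,"dz":0,"turn":0,"grip":0.4},{"dx":25,"dy":-15,"dz":0,"turn":0,"grip":0.4},{"dx":25,"dy":-15,"dz":0,"turn":0,"grip":0.4},{"dx":25,"dy":-16,"dz":0,"turn":0,"grip":0.4},{"dx":25,"dy":-16,"dz":0,"turn":0,"grip":0.4},{"dx":25,"dy":-15,"dz":0,"turn":0,"grip":0.4},{"dx":17,"dy":-10,"dz":0,"turn":0,"grip":0.4},{"dx":8,"dy":-5,"dz":0,"turn":0,"grip":0.4},{"dx":0,"dy":0,"dz":0,"turn":0,"grip":0.4},{"dx":0,"dy":0,"dz":0,"turn":0,"grip":0.4}])

```text
clock: 19.3
tool_pos: [0.4973, 0.319, 0.2007]
eef_rot: [0.865, 0.502, -0.0, 0.001]
contact_force: [0.6, -2.1, -1.9]
opening: 0.582
```

```bash
python3 - <<'E'
from h import *
go([.496,.323,.16],1.053)
wrist("w16")
for n in("top","side"):
    s=snapshot(n);cv2.imwrite(f"pics/{n}16.png",s["img"][:,:,::-1]);pickle.dump(s,open(f"pics/{n}16.pkl","wb"))
E
```

```text
t 19.3 pos [0.4973 0.319  0.2007] yaw 1.0507 tilt [-0.    -0.001 -1.   ] open 0.582 F [ 0.6 -2.1 -1.9] q [-0.83  0.71  0.32  1.73 -0.31  0.75 -0.88]
tool-frame mm [ 2.9 -3.2 40.7] turn -0.002
n 10948
ball [0.5533 0.4173 0.2155] 10389 res 0.0128 tip [0.5517 0.4133 0.2202] ball-tip in tool mm [ 4.3 -0.7  4.7]
```

View pics/w16.png

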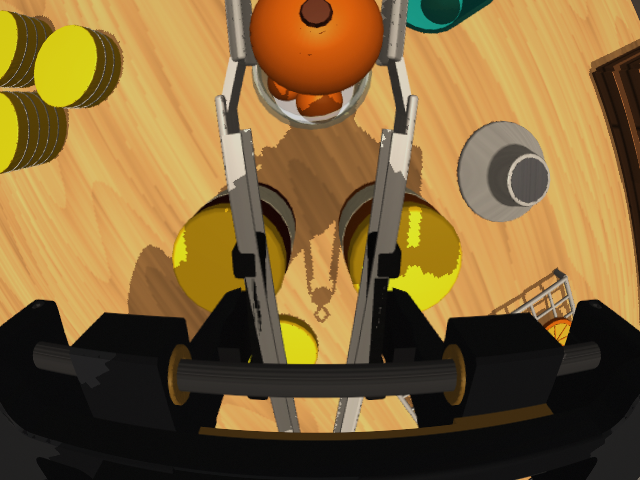

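View pics/top16.png

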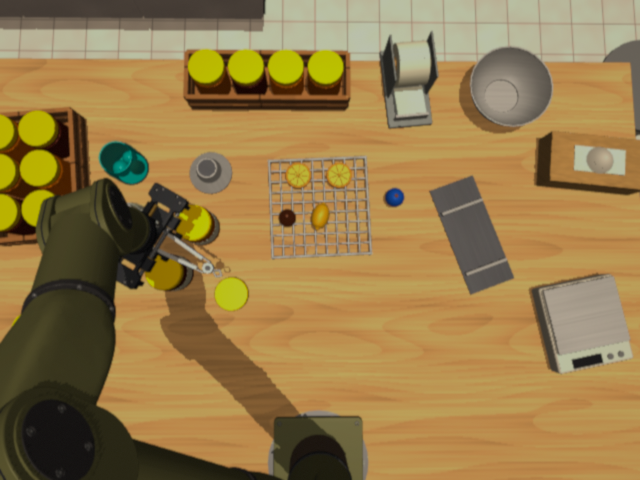

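View pics/side16.png

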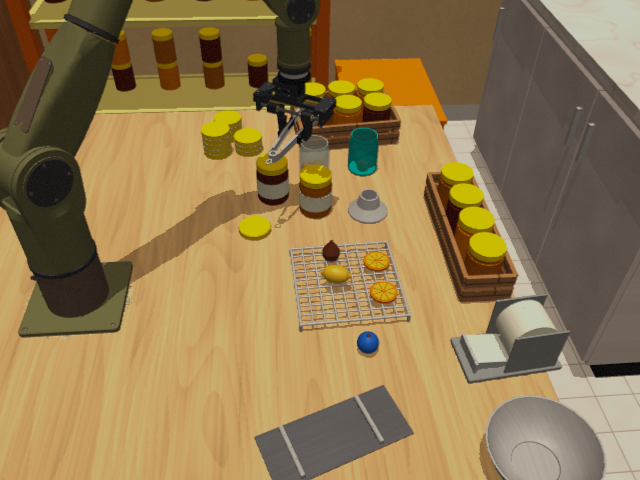

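The wrist view shows the fruit at (316,40) above the clear jar's mouth, which is centred near column 312 with slices inside. The two filled jars are below and clear. I'll nudge it +y and lower it 45 mm.

>>> send_rows(series=[{"dx":2,"dy":-1,"dz":5,"turn":0,"grip":0.4},{"dx":2,"dy":-1,"dz":10,"turn":0,"grip":0.4},{"dx":0,"dy":0,"dz":12,"turn":0,"grip":0.4},{"dx":0,"dy":0,"dz":10,"turn":0,"grip":0.4},{"dx":0,"dy":0,"dz":5,"turn":0,"grip":0.4},{"dx":0,"dy":0,"dz":3,"turn":0,"grip":0.4},{"dx":0,"dy":0,"dz":0,"turn":0,"grip":0.4},{"dx":0,"dy":0,"dz":0,"turn":0,"grip":0.4},{"dx":0,"dy":0,"dz":0,"turn":0,"grip":0.4},{"dx":0,"dy":0,"dz":0,"turn":0,"grip":0.4}])

```text
clock: 20.45
tool_pos: [0.4975, 0.3255, 0.1562]
eef_rot: [0.865, 0.502, 0.0, -0.0]
contact_force: [-0.0, 0.1, -2.5]
opening: 0.578
```

```bash
python3 - <<'E'
from h import *
from scipy.optimize import least_squares
go([.496,.323,.156],1.053)
wrist("w17")
s=pickle.load(open("pics/w17.pkl","rb")); f=f_of(s)
v,u=[a.ravel() for a in np.mgrid[0:480,0:640]]; z=s["depth"].ravel().astype(float)
a=np.stack([u-s["cx"],v-s["cy"]],1); r=np.linalg.norm(a,axis=1)
c=np.concatenate([a/r[:,None]*np.tan(r/f)[:,None]*z[:,None],z[:,None]],1); P=(c-s["t"])@s["R"]
for nm,P in(("wrist",P),):
    m=(z>0)&(np.linalg.norm(P[:,:2]-[.553,.4215],axis=1)<.055)&(P[:,2]>.104)&(P[:,2]<.118); Q=P[m]
    rr=least_squares(lambda c:np.linalg.norm(Q[:,:2]-c,axis=1)-.0352,[.553,.4215],loss="soft_l1",f_scale=.002); print("rim",rr.x,len(Q),abs(rr.fun).mean())
s=snapshot("side");cv2.imwrite("pics/s17.png",s["img"][:,:,::-1])
P,u,v=pts(s,np.ones((480,640),bool)); Q=P[(np.linalg.norm(P[:,:2]-[.553,.4215],axis=1)<.055)&(P[:,2]>.104)&(P[:,2]<.118)]
rr=least_squares(lambda c:np.linalg.norm(Q[:,:2]-c,axis=1)-.0352,[.553,.4215],loss="soft_l1",f_scale=.002); print("side rim",rr.x,len(Q))
hsv=cv2.cvtColor(s["img"],cv2.COLOR_RGB2HSV).reshape(-1,3)
cv2.imwrite("pics/s17c.png",cv2.resize(s["img"][60:220,220:420,::-1],(800,640))[:600])
E
```

```text
t 20.45 pos [0.4975 0.3255 0.1562] yaw 1.0528 tilt [ 0.001  0.001 -1.   ] open 0.578 F [-0.   0.1 -2.5] q [-0.82  0.78  0.29  1.75 -0.33  0.66 -0.86]
tool-frame mm [-2.9 -0.   0.2] turn -0.0
n 11463
ball [0.5529 0.4235 0.1707] 10977 res 0.0152 tip [0.5514 0.4202 0.1756] ball-tip in tool mm [ 3.6 -0.3  5. ]
rim [0.55383095 0.42513568] 1477 0.0009395879753152885
side rim [0.5545209  0.42057745] 82
```

View pics/w17.png

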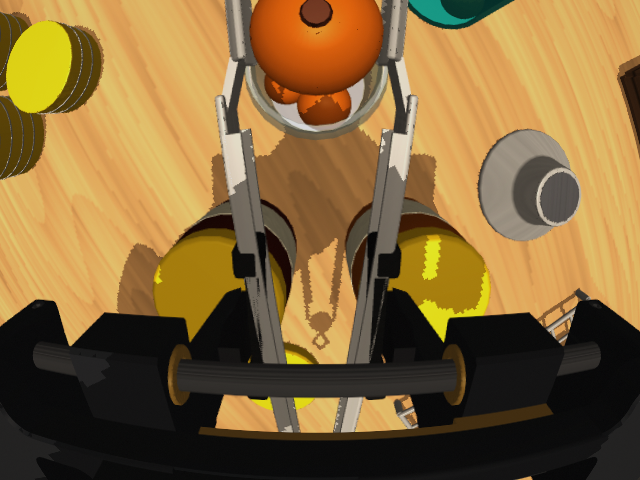

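View pics/s17c.png

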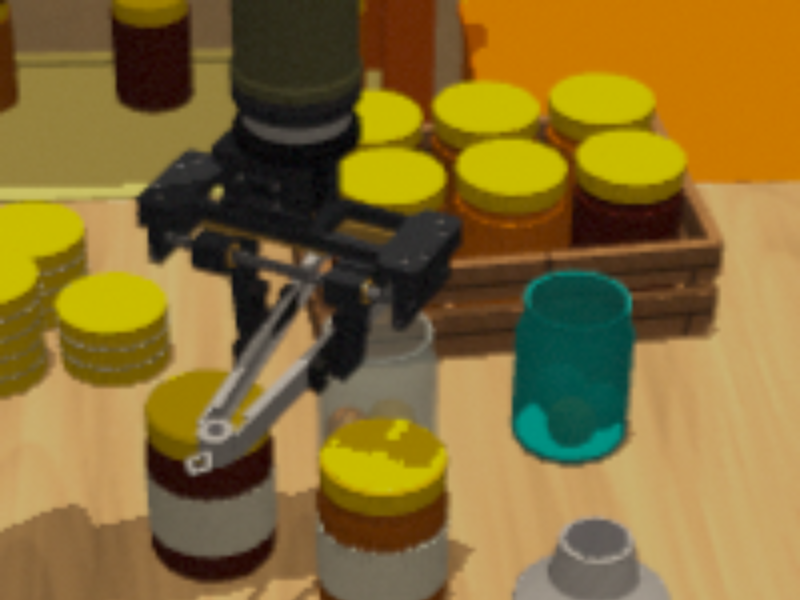

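The fruit is at (0.553, 0.4235, 0.171). The rim centre is about (0.554, 0.423), so it's centred and roughly 59 mm above the rim. I'm handing it in.

```bash
python3 - <<'E'
from h import *
print(finish_job())
E
```

```text
the job is handed in; nothing more can be done
None
```

The clementine is held in the tongs above the middle of the open clear jar, and the job was handed in at about 20.6 s of the 45 s allowed. `finish_job()` gives no verdict, so I can't say whether it passed.

- **What I did:** I took the tongs by their grips, lifted them off the rest, closed them on the clementine, lifted it off the rack and carried it to the jar. My first approach to the fruit brought joint 6 to 0.22 rad and falling towards its 0.04 limit. I backed off and came in again with the tongs turned about 60°.
- **Position at the end:** The clementine's centre is at about (0.553, 0.4235, 0.171). That is about 59 mm above the rim and within about 5 mm of the mouth's axis.
- **Grip:** The gripper is commanded at 30 N and holds steady at 0.58 opening. The contact forces on the fruit were not measured directly.
- **Surroundings:** In the last pictures the jar is standing in its place. The fig, lemon, slices, filled jars, lid and funnel look unmoved.

**Checks that disagreed:**
- The top and side cameras differed by about 4 mm in x.
- The rim's y came out at 0.425 m from the wrist camera and 0.4206 m from the side camera.
- The last ball fits had a larger residual (15 mm), which I put down to the fruit inside the jar.
- The fruit sagged about 2.4 mm in the hand from squeeze to finish, which is still well inside the allowed height.

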